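# Open the damper half way and hold the dust spout out at its second stop

### The arm

A 6-joint arm with a two-finger parallel gripper is mounted at the origin on a cart in front of the work surface, level with it; the furniture and walls round the work are solid. World frame = base frame: x ahead of the robot, y to its left, z up, the work surface at z = 0. Lengths are in mm, angles in rad, forces in N, time in s.
With the tool pointing down it reaches from about 400 to 925 mm from the base axis. Payload 12.5 kg.
Tool frame: the origin (TCP) lies at the very end of the fingers, on their centre line; the grasp point (between the pads) lies 19 mm behind it; z points along the fingers, y is the direction in which the jaws open and shut (so a half turn about z gives the same grasp; the last joint's range is limited). The gripper opens to 95 mm and grips with 3 to 60 N. Pads are 20 mm wide; open, the fingers measure 119 mm over their backs; the gripper's body (75 mm by 180 mm) begins 59 mm behind the grasp point.
Start: joints at [-1.323, 0.491, 1.559, -0, 1.092, -0.106], TCP at [216.564, -586.299, 214.661] pointing down, gripper open.
Joint ranges: [-3.1, 3.1], [-0.84, 2.19], [0.05, 2.79], [-1.13, 4.28], [0.06, 2.93], [-2.69, 2.69]. Speed limits (rad/s): [2.22, 2.22, 2.79, 3.14, 3.14, 3.14].

### API

Orientations are given as [roll, pitch, yaw] about the fixed x, y, z axes, in that order (R = Rz(yaw) Ry(pitch) Rx(roll)).
In Python, from cell import env, read_camera, get_calibration gives the robot as it stands.
- The arm moves only by the tool arm_command, never from a script. Its argument "targets" is a list of rows, each a list of 3 entries, a list of its own where there are three numbers: the turn, a rotation vector about the tool's x, y, z in rad, then the shift along the tool's x, y, z in m, then the closure in counts, from 0 (fully open) to 255 (shut). In form: [[[rx, ry, rz], [tx, ty, tz], fingers], ...]. A call has 1 to 8 rows; each row is the pose to reach, as a shift and turn from the pose commanded when the call began, along the tool's axes at that moment; what a row does not reach only later rows make up. A row lasts 1/10 s, in which the tool goes at most 50 mm and 8.59 degrees, less where a joint would pass 70% of its speed; a pose out of reach is approached as far as the arm can. A call with a gripper value outside its range is refused whole. The fingers move at their own pace and stop on an object; the grip force is fixed at half the most. Time passes only in rows, so rows that repeat a pose let the fingers close. It gives the time, the measured TCP pose, the force and the opening at its end, in the units of the state.
- env.state(): the state, without advancing time (a new reading comes with each control period).
- read_camera(name): name is "scene" or "top" or "wrist"; returns (picture, depth): 384x512x3 uint8, blue, green, red; 384x512 float32, mm along the optical axis (not along the pixel's ray), 0 where there is no reading.
- get_calibration(name): a dict with "vfov" (degrees; the focal length in pixels is half the picture's height over the tangent of half this angle, whatever the lens; pixels are square), "cx", "cy" (the principal point, pixels), "world_from_camera" (4x4, takes a point from camera to world coordinates). Camera axes: x right, y down, z forward; pixel columns grow to the right and rows downward; lengths in mm; the calibration is good to about 2 mm. The wrist camera is an equidistant fisheye: a pixel r from the principal point sees the ray r / f radians off the axis. A picture is of the moment at which its call begins: read the wrist's pose just before it. get_calibration takes no time and is no camera call; for the wrist camera it gives the pose at the moment of the call.
- env.job_done(): hands the job in, once; it reports no verdict.
The state is a dict: "t": time; "joints": joint angles; "qvel": joint speeds; "tau": joint torques, N m; "eef_pos": TCP position; "tcp_rot": TCP orientation; "ft_force": force on the tool from outside, world axes, zero at the start; "moment": the same for the moment, N m; "opening": opening from 0.0 (shut) to 1.0 (fully open).
Only numpy, scipy, OpenCV 4.12 (cv2) and the standard library are available. Lean on these libraries where they do the work, as an engineer would, in place of code of your own. Each camera call takes 0.05 s, during which the arm holds its last target.

### The job

Get the bench's dust spout ready for sanding. First turn the damper lever to half open (45 degrees, on the yellow mark) and let go of it; then pinch the spout's upright grip so that the red release button on its side is squeezed right in, and pull the spout straight out past its first stop to its second stop, as far as it goes. Finish while still holding the spout there against its return spring, with the damper still half open and the loose offcut, sanding block and tape measure not disturbed.

Things in the scene. Friction and masses are not known exactly. Their poses are not given: they have to be found in the camera images.
- outlet: fixed dust outlet on a dark steel plate 170 x 235 mm; place and yaw (+-15 degrees) vary. Origin: on the bench top (z=0) below the telescope's axis. -x is the direction in which the spout pulls out (roughly to the robot), +y left, z up. A grey casing 62 mm thick, axis 75 mm above the bench, holds the telescope along x; the damper (white dial, black lever) stands at x -20, y -125 mm
- damper_grip (a point): point on the lever's vertical spindle, 106 mm above the bench: pinch the lever here from above and turn. Black bar 14 mm thick, 90 to 120 mm above the bench, over a white dial (top 77 mm up); it reaches 46 mm from the spindle (55 with the orange tip) at its pointing end, 22 mm at the other. The frame turns with the lever, which points to its -y
- damper (a joint): lever angle, rad: 0 = shut (points to the outlet's -y, black mark), 0.785 = half open (yellow mark), 1.571 = open (points to the outlet's -x, black mark). Grows clockwise seen from above; stays where it is left (friction 0.06 N m); starts between 0 and 0.3
- spout_grip (a point): centre of the upright black grip at the red button's height, 137 mm above the bench; moves with the spout, axes as the outlet's. Grip 32 mm along x, 24 mm along y; its cap, 26 mm wide, tops out 158 mm above the bench. Pinch from above, fingers closing along y, one on the red button: 32 mm wide with the button out, 26 mm with it in. Fully drawn out it has moved 120 mm along -x
- catch (a point): tip of the small fixed steel catch arm that runs beside the foot of the grip on its +y side, 15 to 28 mm from the telescope's axis plane; its top is 106 mm above the bench: keep the fingertips above it when taking the grip
- button (a joint): how far the red release button (22 mm long, 26 mm high, on the grip's +y side) is squeezed in, m: 0 = out, 0.006 = fully in. Its spring takes 3 N at first and 7 N when fully in. While it is out a catch locks the spout at home; above about 0.004 the catch is clear
- spout (a joint): how far the inner section (steel tube with the black flared mouth and the grip) is drawn out of the middle section, m: 0 = home, 0.06 = its end. It moves first, against a spring of 3 to 5 N; its end is the first stop
- sleeve (a joint): how far the middle section (aluminium tube with a black collar) is drawn out of the casing, m: 0 = home, 0.06 = its end, reached when the grip has travelled 120 mm: the second stop, a hard one. It follows once the inner section is at its end, against a spring of 7 to 9 N. Let go, the whole telescope runs back home
- offcut_1: loose pine offcut, 46 x 120 x 30 mm, to be left alone; origin at the centre of its underside, long side along its y
- sanding_block: loose brown sanding block, 64 x 112 x 36 mm, to be left alone; origin at the centre of its underside, long side along its y
- tape_measure: loose yellow tape measure lying on its side, 67 x 77 x 31 mm, to be left alone; origin at the centre of its underside

How it is judged (in metres and radians):
On the way, in this order (a step that is already met when the one before it is completed fails the run):
1. the damper lever stands at half open and is let go (value of joint damper between 0.645 and 0.925 rad and contact force between the fingers and damper below 0.3 N), for 0.2 s.
2. the release button is squeezed in (value of joint button above 0.004 m), for 0.05 s.
3. the spout is drawn out to its second stop (value of joint each of spout, sleeve above 0.053 m), for 0.2 s.
At the end, for the whole second after the job is handed in: both telescope sections are within 7 mm of their 60 mm ends and held there by the fingers (more than 2 N), and the damper lever, untouched, stands within 8 degrees of half open (all of step 3 and contact force between the fingers and spout above 2 N and value of joint damper between 0.645 and 0.925 rad and contact force between the arm and damper below 0.3 N); the arm keeps its last pose, push and grip.
It fails at once if the offcut, the sanding block or the tape measure is moved by more than 15 mm (distance of any of offcut_1, sanding_block, tape_measure from where it was at the start of the episode above 0.015 m).
It also fails if it takes over 48 s, if anything falls off the work surface, if the arm or the gripper's body presses on something with over 40 N, if the wrist force passes 120 N, or if a joint passes its speed limit or range.

## Working session

There is one attempt and no reset: what is moved stays moved. The work goes in short steps, Python scripts to look and compute and a tool call to move; the robot and the scene stay as the last step left them, time stands still between calls to the robot, and variables do not carry over. Pictures are saved under pics/ and viewed, and the job is handed in when it is done.

Besides the shell and the picture viewer there is one more tool, called after "Call:" as name(argument=value, ...), one argument or row to a line, values as JSON. arm_command: Moves the arm, as the interface text tells. Its arguments: {"type":"object","properties":{"targets":{"type":"array"}},"required":["targets"]}

```bash
ls; mkdir -p pics; python3 - <<'E'
from cell import env, read_camera, get_calibration
import cv2,numpy as np
print(env.state())
for n in("scene","top"):
    p,d=read_camera(n); cv2.imwrite(f"pics/{n}0.png",p); np.savez(f"{n}0.npz",p=p,d=d)
    print(n,get_calibration(n))
E
```

```text
pics
{'t': 0.0, 'joints': array([-1.32261063e+00,  4.91546850e-01,  1.55944780e+00, -7.85204514e-06,
        1.09165802e+00, -1.05601773e-01]), 'qvel': array([ 0.00168078,  0.00050843,  0.00136598,  0.00155157, -0.00035816,
       -0.00102772]), 'tau': array([ 2.62615674e-05, -6.12652159e+01, -2.58188045e+01,  6.92947232e-02,
        4.81447473e-02, -7.31311161e-05]), 'eef_pos': array([ 216.4943503 , -586.05877077,  214.07020205]), 'tcp_rot': array([-3.14053781e+00, -1.04806763e-04,  3.53791042e-01]), 'ft_force': array([ 0.12842779, -0.67991228, -0.80759676]), 'moment': array([0.02528736, 0.01316596, 0.00965962]), 'opening': 1.0007642511581782}
scene {'vfov': 44.44793395043873, 'cx': 255.4048736151645, 'cy': 198.02664375983144, 'world_from_camera': array([[-7.60322149e-01, -4.92799491e-01,  4.23153507e-01,
        -1.00159684e+02],
       [-6.49471161e-01,  5.66876432e-01, -5.06792188e-01,
         7.61927260e+02],
       [ 9.87118237e-03, -6.60151325e-01, -7.51067765e-01,
         1.23528783e+03],
       [ 0.00000000e+00,  0.00000000e+00,  0.00000000e+00,
         1.00000000e+00]])}
top {'vfov': 53.639614016197605, 'cx': 252.9584734817059, 'cy': 189.41137488977685, 'world_from_camera': array([[-1.79869627e-03, -9.98834285e-01,  4.82372856e-02,
         4.82462843e+02],
       [-9.99997819e-01,  1.84781145e-03,  9.73626299e-04,
        -2.67136011e+00],
       [-1.06162474e-03, -4.82354292e-02, -9.98835430e-01,
         1.17580403e+03],
       [ 0.00000000e+00,  0.00000000e+00,  0.00000000e+00,
         1.00000000e+00]])}
```

View pics/scene0.png

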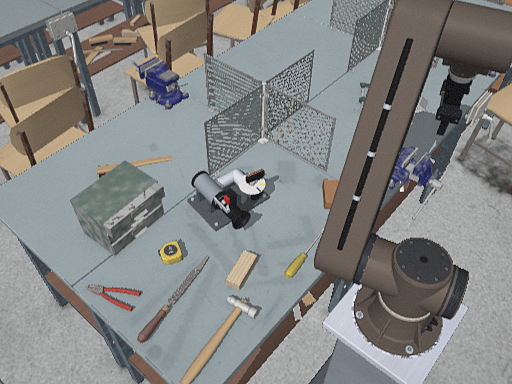

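View pics/top0.png

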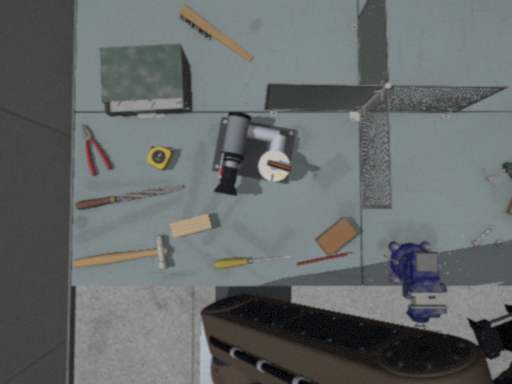

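The top view shows the casing near (235,135), the black mouth near (226,185), the red button near (222,172) and the dial with its lever near (275,166). There are mesh screens behind (row 97) and to the right (col 375). I'll zoom in next.

```bash
cat > h.py <<'E'
import numpy as np,cv2
from cell import env, read_camera, get_calibration
def ray(n,u,v,C=None):
    C=C or get_calibration(n); f=192/np.tan(np.radians(C['vfov']/2))
    x,y=(u-C['cx'])/f,(v-C['cy'])/f
    if n=='wrist':
        r=np.hypot(x,y); s=np.sin(r)/r if r>1e-9 else 1; d=np.array([x*s,y*s,np.cos(r)])
    else: d=np.array([x,y,1.])
    W=C['world_from_camera']; return W[:3,3],W[:3,:3]@d
def plane(n,u,v,z,C=None):
    o,d=ray(n,u,v,C); return o+d*(z-o[2])/d[2]
def depthpt(n,u,v,D,C=None):
    o,d=ray(n,u,v,C); return o+d*D[int(round(v)),int(round(u))]   # pinhole only
E
python3 - <<'E'
import numpy as np,cv2
a=np.load('top0.npz')['p'][95:215,190:320]; cv2.imwrite('pics/topz.png',cv2.resize(a,None,fx=5,fy=5,interpolation=cv2.INTER_CUBIC))
a=np.load('scene0.npz')['p'][150:240,180:290]; cv2.imwrite('pics/scenez.png',cv2.resize(a,None,fx=6,fy=6,interpolation=cv2.INTER_CUBIC))
E
```

```text
(no output)
```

View pics/topz.png

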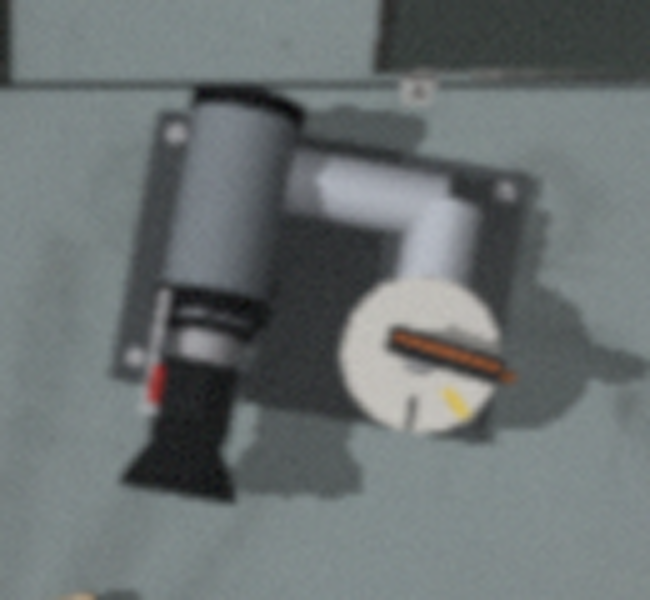

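View pics/scenez.png

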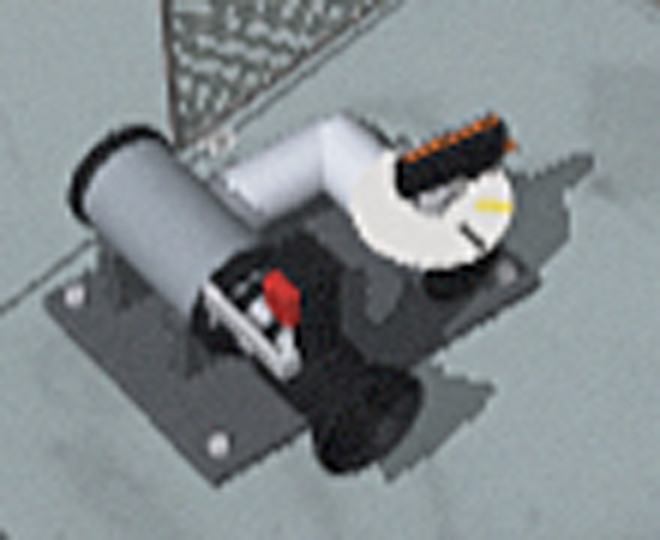

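```bash
python3 - <<'E'
from h import *
P=np.load('top0.npz')['p'];S=np.load('scene0.npz')['p']
CT=get_calibration('top')
z=lambda u,v:(190+(u+.5)/5-.5,95+(v+.5)/5-.5)
b=[plane('top',*z(*q),8,CT) for q in((175,132),(507,190),(135,355))]
for q in b: print('bolt',q.round(1))
d=b[0]-b[1]; print('yaw from y-axis',np.degrees(np.arctan2(-d[0],d[1])))
d=b[0]-b[2]; print('yaw from x-axis',np.degrees(np.arctan2(d[1],d[0])), np.linalg.norm(b[0]-b[1]),np.linalg.norm(d))
# white dial
for n,I,x0,x1,y0,y1 in(('top',P,255,295,145,185),('scene',S,238,270,172,197)):
    C=get_calibration(n)
    hsv=cv2.cvtColor(I,cv2.COLOR_BGR2HSV)
    b_,g,r=[I[...,i].astype(int) for i in range(3)]
    m=((r>165)&(r>=b_-2)).astype(np.uint8); mm=np.zeros_like(m); mm[y0:y1,x0:x1]=m[y0:y1,x0:x1]
    cs,_=cv2.findContours(mm,cv2.RETR_EXTERNAL,cv2.CHAIN_APPROX_NONE); c=max(cs,key=cv2.contourArea); h=cv2.convexHull(c)
    e=cv2.fitEllipse(h); print(n,'dial',e,plane(n,*e[0],77,C).round(1))
    red=((hsv[...,1]>150)&((hsv[...,0]<8)|(hsv[...,0]>172))&(hsv[...,2]>90)).astype(np.uint8)
    k,l,st,ce=cv2.connectedComponentsWithStats(red)
    for i in range(1,k):
        if st[i,4]>5: print(n,'red',st[i],ce[i].round(1),plane(n,*ce[i],137,C).round(1))
# lever
orange=((hsv:=cv2.cvtColor(P,cv2.COLOR_BGR2HSV))[...,1]>110)&(hsv[...,0]>5)&(hsv[...,0]<20)
v,u=np.nonzero(orange[150:180,255:300]); u=u+255;v=v+150
w=np.array([plane('top',a,c,120,CT)[:2] for a,c in zip(u,v)]); print(len(w)); 
m=w.mean(0); _,_,V=np.linalg.svd(w-m); print('lever stripe',m,V[0],'ends',((w-m)@V[0]).min(),((w-m)@V[0]).max())
# lever ends from zoom
for q in((393,330),(517,378)): print(plane('top',*z(*q),120,CT).round(1))
# mouth front edge
for q in((120,480),(233,502)): print('mouth',plane('top',*z(*q),75,CT).round(1))
E
```

```text
bolt [751.7  86.2   8. ]
bolt [ 715.  -119.8    8. ]
bolt [612.7 110.6   8. ]
yaw from y-axis -10.11576209995686
yaw from x-axis -9.975056414846764 209.21997703690317 141.19295060121397
top dial ((273.725830078125, 165.36102294921875), (29.470382690429688, 30.759334564208984), 4.32529878616333) [605.4 -62.1  77. ]
top red [ 87 148   8  25  35] [ 90.1 160.7] [612.5 446.1 137. ]
top red [101 152   6   8  11] [103.6 156. ] [625.4 409.  137. ]
top red [106 162   4   6   9] [107.8 164. ] [603.3 397.3 137. ]
top red [221 169   2   5   7] [221.4 170.9] [583.8  84.8 137. ]
scene dial ((251.62327575683594, 183.80313110351562), (20.57251739501953, 26.712867736816406), 88.35072326660156) [603.5 -59.8  77. ]
scene red [224 195   6   9  41] [226.6 199.2] [583.   83.1 137. ]
scene red [104 288  36   7  69] [120.6 290.8] [575.4 502.9 137. ]
scene red [100 293  32  18  54] [115.  302.1] [560.1 533.7 137. ]
48
lever stripe [600.84709933 -75.50712832] [-0.31148969 -0.95024953] ends -30.340866341812493 34.921580168341194
[614.  -44.4 120. ]
[ 586.9 -113.4  120. ]
mouth [532.4 112.6  75. ]
mouth [519.5  47.   75. ]
```

```bash
python3 - <<'E'
from h import *
for n in('top','scene'):
    D=np.load(n+'0.npz')['d'];C=get_calibration(n);f=192/np.tan(np.radians(C['vfov']/2))
    v,u=np.mgrid[:384,:512]; c=np.stack([(u-C['cx'])/f*D,(v-C['cy'])/f*D,D,np.ones_like(D)],-1)
    w=(c@C['world_from_camera'].T)[...,:3][D>0]
    s=(w[:,0]>380)&(w[:,0]<900)&(w[:,1]>-500)&(w[:,1]<330)&(w[:,2]>100)
    q=w[s]; H={}
    for a in q:
        k=(int(a[0]//40)*40,int(a[1]//40)*40); H[k]=max(H.get(k,0),int(a[2]))
    print(n); 
    for x in range(880,360,-40): print(x,[H.get((x,y),0) for y in range(320,-520,-40)])
st=env.state(); print(st['eef_pos'],st['tcp_rot'])
E
```

```text
top
880 [174, 173, 173, 174, 171, 0, 0, 0, 0, 0, 0, 0, 0, 0, 0, 0, 0, 260, 0, 0, 0]
840 [171, 173, 172, 173, 172, 0, 0, 0, 0, 0, 0, 0, 0, 0, 0, 0, 0, 258, 0, 0, 0]
800 [171, 173, 173, 174, 172, 0, 0, 0, 0, 0, 0, 0, 0, 0, 0, 0, 0, 257, 0, 0, 0]
760 [171, 173, 172, 173, 172, 0, 0, 0, 0, 257, 258, 259, 257, 259, 258, 258, 257, 259, 256, 257, 257]
720 [161, 167, 168, 167, 164, 0, 0, 112, 110, 0, 0, 0, 0, 0, 0, 0, 0, 257, 0, 0, 0]
680 [0, 0, 0, 0, 0, 0, 0, 110, 107, 0, 0, 0, 0, 0, 0, 0, 0, 257, 0, 0, 0]
640 [0, 0, 0, 0, 0, 0, 101, 111, 104, 0, 0, 0, 0, 0, 0, 0, 0, 257, 0, 0, 0]
600 [0, 0, 0, 0, 0, 0, 109, 112, 101, 0, 124, 122, 0, 0, 0, 0, 0, 256, 0, 0, 0]
560 [0, 0, 0, 0, 0, 0, 161, 162, 0, 0, 125, 124, 0, 0, 0, 0, 0, 257, 0, 0, 0]
520 [0, 0, 0, 0, 0, 0, 111, 158, 0, 0, 0, 0, 0, 0, 0, 0, 0, 258, 0, 0, 0]
480 [0, 0, 0, 0, 0, 0, 0, 0, 0, 0, 0, 0, 0, 0, 0, 0, 0, 257, 0, 0, 0]
440 [0, 0, 0, 0, 0, 0, 0, 0, 0, 0, 0, 0, 0, 0, 0, 0, 0, 0, 0, 0, 0]
400 [0, 0, 0, 0, 0, 0, 0, 0, 0, 0, 0, 0, 0, 0, 0, 0, 0, 0, 0, 0, 0]
scene
880 [170, 171, 173, 174, 167, 0, 0, 0, 0, 0, 0, 0, 0, 0, 0, 0, 0, 252, 0, 0,
[... 333 characters left out ...]
0, 255, 0, 0, 0]
680 [0, 0, 0, 0, 0, 0, 0, 111, 105, 0, 0, 0, 0, 0, 0, 0, 0, 254, 0, 0, 0]
640 [0, 0, 0, 0, 0, 0, 101, 109, 104, 0, 0, 0, 0, 0, 0, 0, 0, 254, 0, 0, 0]
600 [0, 0, 0, 0, 0, 0, 109, 110, 0, 115, 123, 118, 0, 0, 0, 0, 0, 255, 0, 0, 0]
560 [0, 0, 0, 0, 0, 0, 159, 160, 0, 0, 123, 124, 0, 0, 0, 0, 0, 255, 0, 0, 0]
520 [0, 0, 0, 0, 0, 0, 110, 131, 0, 0, 0, 0, 0, 0, 0, 0, 0, 255, 0, 0, 0]
480 [0, 0, 0, 0, 0, 0, 0, 0, 0, 0, 0, 0, 0, 0, 0, 0, 0, 252, 0, 0, 0]
440 [0, 0, 0, 0, 0, 0, 0, 0, 0, 0, 0, 0, 0, 0, 0, 0, 0, 251, 0, 0, 0]
400 [0, 0, 0, 0, 0, 0, 0, 0, 0, 0, 0, 0, 0, 0, 0, 0, 0, 0, 0, 0, 0]
[ 216.49123311 -586.08269931  214.12622524] [-3.14062484e+00 -1.01935770e-04  3.53768366e-01]
```

Call:
arm_command(
  targets=[
    [[0,0,0],[0,0,-0.045],0],
    [[0,0,0],[0.02,-0.013,-0.09],0],
    [[0,0,-0.1],[0.055,-0.036,-0.13],0],
    [[0,0,-0.2],[0.09,-0.059,-0.13],0],
    [[0,0,-0.3],[0.125,-0.082,-0.13],0],
    [[0,0,-0.4],[0.16,-0.105,-0.13],0],
    [[0,0,-0.5],[0.2,-0.131,-0.13],0],
    [[0,0,-0.5],[0.235,-0.154,-0.13],0],
  ],
)

```text
t: 0.9
eef_pos: [384.5, -358.5, 344.5]
tcp_rot: [-3.141, -0.0, 0.857]
ft_force: [-0.3, -0.2, 0.3]
opening: 1.002
```

Call:
arm_command(
  targets=[
    [[0,0,0],[0.046,-0.004,0],0],
    [[0,0,-0.1],[0.092,-0.007,0],0],
    [[0,0,-0.2],[0.138,-0.011,0],0],
    [[0,0,-0.3],[0.184,-0.015,0],0],
    [[0,0,-0.4],[0.23,-0.018,0],0],
    [[0,0,-0.4],[0.276,-0.022,0],0],
    [[0,0,-0.4],[0.322,-0.026,0],0],
    [[0,0,-0.4],[0.37,-0.03,0],0],
  ],
)

```text
t: 1.7
eef_pos: [604.9, -60.0, 344.4]
tcp_rot: [-3.141, 0.0, 1.254]
ft_force: [-0.5, -0.6, 0.3]
opening: 0.996
```

```bash
python3 - <<'E'
from h import *
C=get_calibration('wrist'); s=env.state(); p,d=read_camera('wrist'); cv2.imwrite('pics/w1.png',p); np.savez('w1.npz',p=p,d=d,W=C['world_from_camera'])
print(s['t'],s['eef_pos'],s['tcp_rot'],C)
E
```

```text
1.7 [604.92220792 -60.04610479 344.43884443] [-3.14127530e+00  2.18709108e-04  1.25379839e+00] {'vfov': 65.70646984690485, 'cx': 258.25776632066675, 'cy': 183.12165255080714, 'world_from_camera': array([[ 9.50261025e-01, -2.98338021e-01, -8.94338254e-02,
         6.30982184e+02],
       [-3.11454383e-01, -9.10598995e-01, -2.71671929e-01,
         1.85709580e+01],
       [-3.88285817e-04,  2.86013803e-01, -9.58225419e-01,
         5.13571646e+02],
       [ 0.00000000e+00,  0.00000000e+00,  0.00000000e+00,
         1.00000000e+00]])}
```

View pics/w1.png

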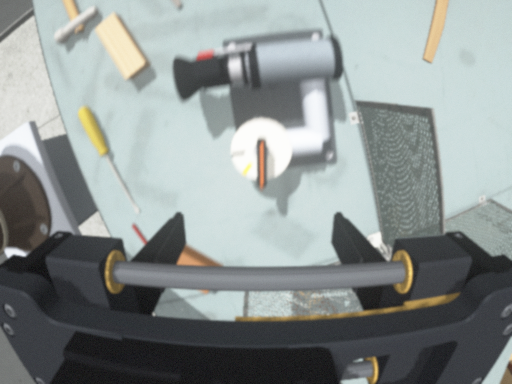

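The wrist view shows the dial centre at about (261,150), the orange-striped lever from (262,140) to (262,187), and the red button at about (205,56).

```bash
python3 - <<'E'
from h import *
N=np.load('w1.npz');P=N['p'];C=get_calibration('wrist');C['world_from_camera']=N['W']
cv2.imwrite('pics/w1z.png',cv2.resize(P[20:200,160:350],None,fx=4,fy=4,interpolation=cv2.INTER_CUBIC)[:600])
hsv=cv2.cvtColor(P,cv2.COLOR_BGR2HSV)
m=np.zeros((384,512),bool); m[110:200,220:300]=True
o=(hsv[...,1]>110)&(hsv[...,0]>4)&(hsv[...,0]<18)&m
v,u=np.nonzero(o); w=np.array([plane('wrist',a,c,120,C)[:2] for a,c in zip(u,v)])
c=w.mean(0);_,_,V=np.linalg.svd(w-c); V=V[0]*np.sign(-V[0][1]); t=(w-c)@V
print(len(w),c,V,t.min(),t.max(),'tip-55',c+V*(t.max()-55),'angle',np.degrees(np.arctan2(-V[0],-V[1])))
wh=((P.min(2)>150)&m).astype(np.uint8); wh[:,290:]=0
cs,_=cv2.findContours(wh,cv2.RETR_EXTERNAL,cv2.CHAIN_APPROX_NONE);k=max(cs,key=cv2.contourArea);e=cv2.fitEllipse(cv2.convexHull(k));print(e,plane('wrist',*e[0],77,C))
r=(hsv[...,1]>140)&((hsv[...,0]<8)|(hsv[...,0]>172)); r[:30]=0;r[80:]=0;r[:,:180]=0;r[:,230:]=0
v,u=np.nonzero(r);print('red',u.mean(),v.mean(),plane('wrist',u.mean(),v.mean(),137,C))
E
```

```text
169 [606.74357142 -68.93995198] [-0.31162295 -0.95020584] -30.521174324287447 30.9284898710065 tip-55 [614.2448064  -46.06706249] angle 18.157064207170674
((250.3579559326172, 162.11199951171875), (84.92709350585938, 98.02908325195312), 28.11680793762207) [589.21582274 -70.17963714  77.        ]
red 203.42857142857142 56.57142857142857 [582.07987704  90.56367324 137.        ]
```

View pics/w1z.png

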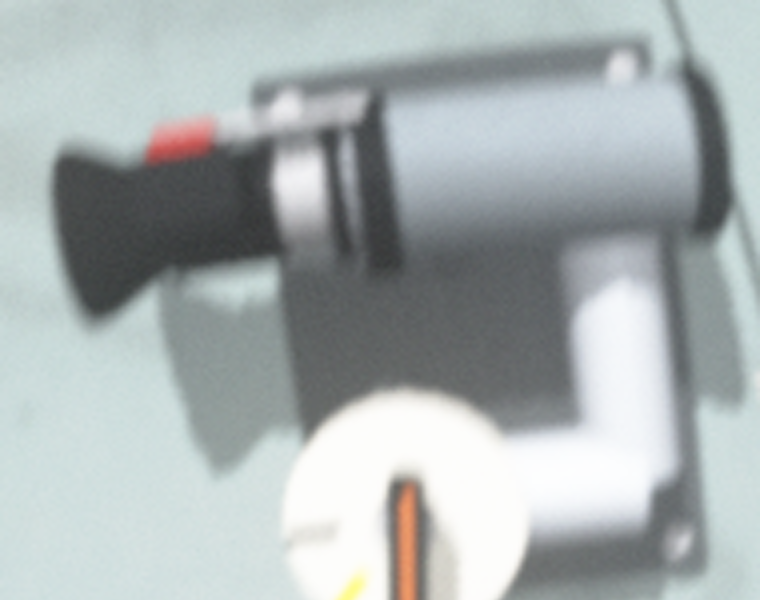

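```bash
cat > lv.py <<'E'
from h import *
def look(name,box,rbox=None,save=True):
    s=env.state();C=get_calibration('wrist');P,d=read_camera('wrist');cv2.imwrite(f'pics/{name}.png',P)
    print(s['t'],s['eef_pos'].round(1),s['tcp_rot'].round(3),'op',round(s['opening'],3),'cam',C['world_from_camera'][:3,3].round(1))
    hsv=cv2.cvtColor(P,cv2.COLOR_BGR2HSV); m=np.zeros((384,512),bool); x0,x1,y0,y1=box; m[y0:y1,x0:x1]=True
    v,u=np.nonzero((hsv[...,1]>110)&(hsv[...,0]>4)&(hsv[...,0]<18)&m)
    if len(u)>10:
        w=np.array([plane('wrist',a,c,120,C)[:2] for a,c in zip(u,v)])
        c=w.mean(0);_,_,V=np.linalg.svd(w-c); V=V[0]*np.sign(-V[0][1]); t=(w-c)@V
        print('lever',c.round(1),(c+V*t.min()).round(1),(c+V*t.max()).round(1),'damper deg',np.degrees(np.arctan2(-V[0],-V[1]))-10)
    return P,C
E
python3 - <<'E'
from lv import *
P,C=look('w2',(220,300,110,200))
print('dial',plane('wrist',261.5,148,77,C))
hsv=cv2.cvtColor(P,cv2.COLOR_BGR2HSV)
r=(hsv[...,1]>140)&((hsv[...,0]<8)|(hsv[...,0]>172)); r[:30]=0;r[80:]=0;r[:,:180]=0;r[:,230:]=0
v,u=np.nonzero(r);print('red',u.mean(),v.mean(),plane('wrist',u.mean(),v.mean(),137,C))
z=lambda u,v:(160+(u+.5)/4-.5,20+(v+.5)/4-.5)
for q in((288,103),(620,65),(680,540)): print('bolt',plane('wrist',*z(*q),8,C).round(1))
print('mouth',plane('wrist',*z(75,235),75,C).round(1))
E
```

```text
1.75 [607.8 -55.1 343.8] [-3.141e+00 -2.000e-03  1.257e+00] op 1.0 cam [633.5  23.2 513.1]
lever [603.7 -73.1] [613.  -43.7] [ 594.8 -101.6] damper deg 7.4360709078890075
dial [614.85079054 -49.24247376  77.        ]
red 203.5744680851064 62.851063829787236 [582.34879374  88.01907498 137.        ]
bolt [618.9 122.8   8. ]
bolt [757.4  98.    8. ]
bolt [ 722.8 -107.9    8. ]
mouth [530.7  90.3  75. ]
```

Call:
arm_command(
  targets=[
    [[0,0,0],[0,0,0.04],0],
    [[0,0,0],[0,0,0.08],0],
    [[0,0,0],[0,0,0.08],0],
    [[0,0,0],[0,0,0.08],0],
    [[0,0,0],[0,0,0.08],0],
  ],
)

```text
t: 2.3
eef_pos: [604.9, -62.3, 266.9]
tcp_rot: [3.139, -0.0, 1.253]
ft_force: [0.1, -0.3, 0.3]
opening: 0.999
```

```bash
python3 - <<'E'
from lv import *
P,C=look('w3',(220,300,110,230))
cv2.imwrite('pics/w3z.png',cv2.resize(P[10:220,170:370],None,fx=3,fy=3,interpolation=cv2.INTER_CUBIC)[:600])
import pickle;pickle.dump((P,C),open('w3.pkl','wb'))
hsv=cv2.cvtColor(P,cv2.COLOR_BGR2HSV)
r=(hsv[...,1]>140)&((hsv[...,0]<8)|(hsv[...,0]>172)); r[:5]=0;r[80:]=0;r[:,:150]=0;r[:,250:]=0
v,u=np.nonzero(r);print('red',u.mean(),v.mean(),plane('wrist',u.mean(),v.mean(),137,C))
E
```

```text
2.3 [604.9 -62.3 266.9] [ 3.139 -0.     1.253] op 0.999 cam [630.4  16.5 436. ]
lever [604.3 -72. ] [612.8 -43.5] [ 595.5 -101.1] damper deg 6.722822891650932
red 189.0 45.93150684931507 [582.27601268  89.46445031 137.        ]
```

View pics/w3z.png

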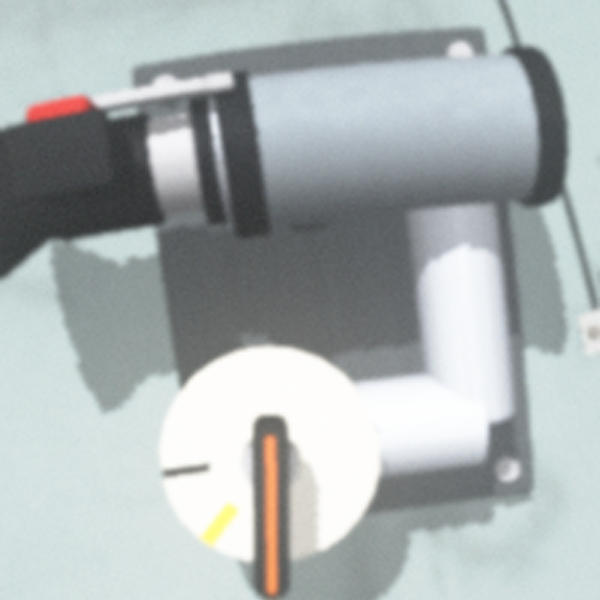

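```bash
python3 - <<'E'
from h import *
import pickle;P,C=pickle.load(open('w3.pkl','rb'))
z=lambda u,v:(170+(u+.5)/3-.5,10+(v+.5)/3-.5)
print('dial',plane('wrist',*z(270,453),77,C).round(1), 'edges',[plane('wrist',*z(*q),77,C).round(1) for q in((160,460),(380,450),(270,345))])
print('lever near',plane('wrist',*z(270,417),120,C).round(1),'tip',plane('wrist',*z(272,597),120,C).round(1))
for q in((165,82),(460,48),(508,468)): print('bolt',plane('wrist',*z(*q),8,C).round(1))
E
```

```text
dial [608.7 -58.6  77. ] edges [array([564.6, -47.1,  77. ]), array([652.4, -71.4,  77. ]), array([622.6, -16.2,  77. ])]
lever near [615.4 -37.  120. ] tip [ 594.7 -103.   120. ]
bolt [614.  114.9   8. ]
bolt [753.8  90.1   8. ]
bolt [ 716.7 -117.2    8. ]
```

Call:
arm_command(
  targets=[
    [[0,0,0],[0.002,0.001,0.04],120],
    [[0,0,0],[0.002,0.001,0.08],120],
    [[0,0,0],[0.002,0.001,0.12],120],
    [[0,0,0],[0.002,0.001,0.12],120],
    [[0,0,0],[0.002,0.001,0.12],120],
  ],
)

```text
t: 2.85
eef_pos: [606.6, -60.5, 146.4]
tcp_rot: [3.14, -0.0, 1.254]
ft_force: [0.2, 0.1, 1.0]
opening: 0.638
```

```bash
python3 - <<'E'
from lv import *
P,C=look('w4',(220,300,110,300))
E
```

```text
2.85 [606.6 -60.5 146.4] [ 3.14  -0.     1.254] op 0.638 cam [632.4  18.2 315.5]
lever [604.4 -72.7] [613.5 -43.7] [ 595.4 -101.2] damper deg 7.506124610646978
```

View pics/w4.png

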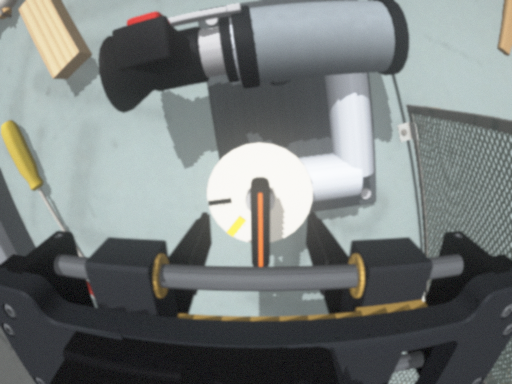

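Fingertips at about (205,215) and (312,215) straddle the lever at column 260, so it is well centred. I'll descend and pinch.

Call:
arm_command(
  targets=[
    [[0,0,0],[0,0,0.03],120],
    [[0,0,0],[0,0,0.055],120],
    [[0,0,0],[0,0,0.055],120],
    [[0,0,0],[0,0,0.055],255],
    [[0,0,0],[0,0,0.055],255],
    [[0,0,0],[0,0,0.055],255],
    [[0,0,0],[0,0,0.055],255],
    [[0,0,0],[0,0,0.055],255],
  ],
)

```text
t: 3.7
eef_pos: [606.6, -60.5, 90.4]
tcp_rot: [3.139, -0.0, 1.254]
ft_force: [18.4, -7.8, -5.4]
opening: 0.164
```

Call:
arm_command(
  targets=[
    [[0,0,0],[0,0.001,0],255],
    [[0,0,0],[0,0.002,0],255],
    [[0,0,0],[0,0.002,0],255],
  ],
)

```text
t: 4.0
eef_pos: [607.7, -60.8, 90.3]
tcp_rot: [3.142, 0.0, 1.254]
ft_force: [-1.7, 0.6, 7.0]
opening: 0.145
```

Call:
arm_command(
  targets=[
    [[0,0,0.12],[0,0,0],255],
    [[0,0,0.24],[0,0,0],255],
    [[0,0,0.36],[0,0,0],255],
    [[0,0,0.48],[0,0,0],255],
    [[0,0,0.58],[0,0,0],255],
    [[0,0,0.645],[0,0,0],255],
    [[0,0,0.645],[0,0,0],255],
    [[0,0,0.645],[0,0,0],255],
  ],
)

```text
t: 4.8
eef_pos: [608.7, -61.6, 90.3]
tcp_rot: [3.139, -0.001, 0.608]
ft_force: [2.8, -4.4, 3.4]
opening: 0.147
```

```bash
python3 - <<'E'
from lv import *
P,C=look('w5',(0,1,0,1))
E
```

```text
4.8 [608.7 -61.6  90.3] [ 3.139e+00 -1.000e-03  6.080e-01] op 0.147 cam [675.7 -13.6 259.6]
```

View pics/w5.png

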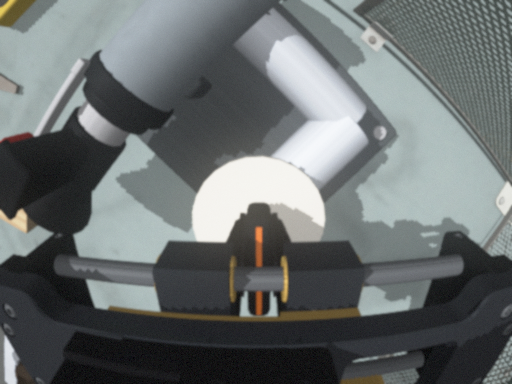

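The lever is turned and centred between the fingers. I'll release it and go straight up.

Call:
arm_command(
  targets=[
    [[0,0,0],[0,0,0],120],
    [[0,0,0],[0,0,0],120],
    [[0,0,0],[0,0,0],120],
    [[0,0,0],[0,0,0],120],
    [[0,0,0],[0,0,-0.04],120],
    [[0,0,0],[0,0,-0.08],120],
    [[0,0,0],[0,0,-0.12],120],
    [[0,0,0],[0,0,-0.16],120],
  ],
)

```text
t: 5.65
eef_pos: [607.2, -60.8, 251.0]
tcp_rot: [-3.141, 0.001, 0.609]
ft_force: [0.3, -0.4, 0.1]
opening: 0.529
```

```bash
python3 - <<'E'
from lv import *
for i in range(2): env.state();P,C=look('w6',(200,320,110,260))
p,d=read_camera('top'); cv2.imwrite('pics/t6.png',cv2.resize(p[95:215,190:320],None,fx=5,fy=5))
E
```

```text
5.65 [607.2 -60.8 251. ] [-3.141e+00  1.000e-03  6.090e-01] op 0.529 cam [674.8 -12.9 420.1]
lever [597.2 -68.2] [622.  -50.8] [571.8 -85.9] damper deg 45.05688533742563
5.7 [609.3 -61.1 257.8] [ 3.135 -0.006  0.609] op 0.527 cam [675.3 -13.  427.5]
lever [598.3 -67.6] [622.8 -50.5] [573.6 -84.9] damper deg 45.07403152121877
```

View pics/w6.png

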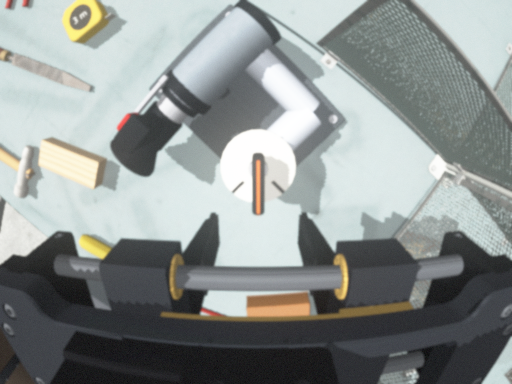

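Call:
arm_command(
  targets=[
    [[0,0,0.12],[0.015,-0.035,0],80],
    [[0,0,0.24],[0.03,-0.07,0],80],
    [[0,0,0.36],[0.043,-0.1,0],80],
    [[0,0,0.5],[0.053,-0.124,0],80],
    [[0,0,0.64],[0.053,-0.124,0],80],
    [[0,0,0.784],[0.053,-0.124,0],80],
    [[0,0,0.784],[0.053,-0.124,0.03],80],
    [[0,0,0.784],[0.053,-0.124,0.03],80],
  ],
)

```text
t: 6.6
eef_pos: [578.2, 71.2, 215.6]
tcp_rot: [3.14, 0.007, -0.175]
ft_force: [0.0, 0.8, -0.6]
opening: 0.686
```

Call:
arm_command(
  targets=[
    [[0,0,0],[0,0,0],80],
    [[0,0,0],[0,0,0],80],
    [[0,0,0],[0,0,0],80],
  ],
)

```text
t: 6.9
eef_pos: [580.5, 71.1, 220.4]
tcp_rot: [-3.142, -0.001, -0.175]
ft_force: [0.3, -0.2, -0.6]
opening: 0.689
```

```bash
python3 - <<'E'
from lv import *
P,C=look('w7',(0,1,0,1)); import pickle;pickle.dump((P,C),open('w7.pkl','wb'))
hsv=cv2.cvtColor(P,cv2.COLOR_BGR2HSV)
r=((hsv[...,1]>140)&((hsv[...,0]<8)|(hsv[...,0]>172))).astype(np.uint8)
k,l,st,ce=cv2.connectedComponentsWithStats(r)
for i in range(1,k):
    if st[i,4]>15: print(st[i],ce[i].round(1),plane('wrist',*ce[i],137,C).round(1))
cv2.imwrite('pics/w7z.png',cv2.resize(P[100:300,170:350],None,fx=3,fy=3,interpolation=cv2.INTER_CUBIC))
E
```

```text
6.9 [580.5  71.1 220.4] [-3.142e+00 -1.000e-03 -1.750e-01] op 0.689 cam [661.1  58.2 389.6]
[239 181   7  24 163] [242.  192.6] [580.7  87.7 137. ]
```

View pics/w7.png

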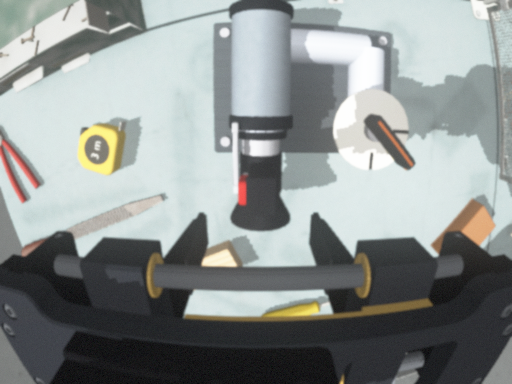

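View pics/w7z.png

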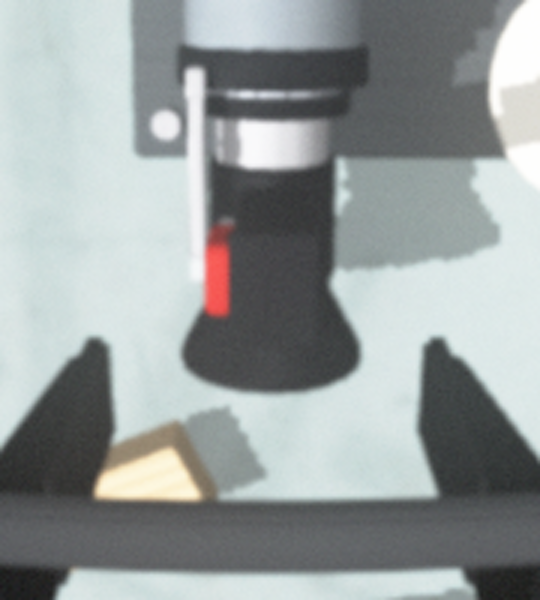

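The wrist view shows the spout's grip centred between the fingertips. The button is on the left at (242,193), and the lever points along the 45° mark. Next I'll descend and squeeze.

Call:
arm_command(
  targets=[
    [[0,0,0],[0,0.001,0.04],80],
    [[0,0,0],[0,0.001,0.075],80],
    [[0,0,0],[0,0.001,0.101],80],
    [[0,0,0],[0,0.001,0.101],80],
    [[0,0,0],[0,0.001,0.101],80],
  ],
)

```text
t: 7.45
eef_pos: [580.5, 70.2, 119.4]
tcp_rot: [3.142, -0.0, -0.175]
ft_force: [0.5, 0.6, 0.7]
opening: 0.689
```

```bash
python3 - <<'E'
from lv import *
P,C=look('w8',(0,1,0,1))
p,d=read_camera('scene'); cv2.imwrite('pics/s8.png',cv2.resize(p[120:260,160:310],None,fx=4,fy=4,interpolation=cv2.INTER_CUBIC))
E
```

```text
7.45 [580.5  70.2 119.4] [ 3.142 -0.    -0.175] op 0.689 cam [661.2  57.3 288.7]
```

View pics/w8.png

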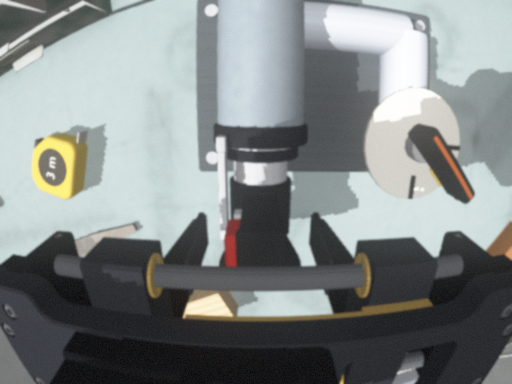

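View pics/s8.png

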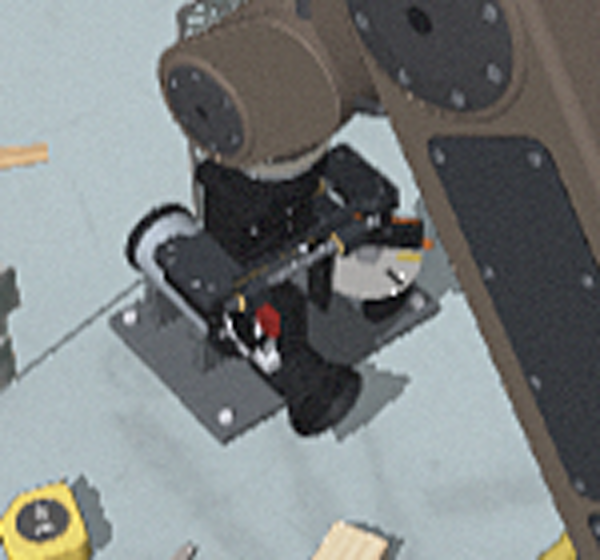

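```bash
python3 - <<'E'
from h import *
C=get_calibration('scene');W=np.linalg.inv(C['world_from_camera']);f=192/np.tan(np.radians(C['vfov']/2))
def pr(p):
    c=W@np.append(p,1);return np.array([c[0]/c[2]*f+C['cx']-160+.375/1,c[1]/c[2]*f+C['cy']-120])*4
y=np.array([.174,.985,0]);t=np.array([580.5,70.2,119.4])
for n,p in dict(tcp=t,left=t+33*y,right=t-33*y,lefttop=t+33*y+[0,0,78],righttop=t-33*y+[0,0,78],button=t+15*y+[0,0,17.6]).items(): print(n,pr(p).round())
E
python3 - <<'E'
import cv2
p=cv2.imread('pics/s8.png');cv2.imwrite('pics/s8z.png',cv2.resize(cv2.convertScaleAbs(p[200:460,130:440],alpha=1.6,beta=30),None,fx=2.4,fy=2.2))
E
```

```text
tcp [282. 324.]
left [248. 344.]
right [315. 304.]
lefttop [244. 276.]
righttop [314. 236.]
button [266. 318.]
```

View pics/s8z.png

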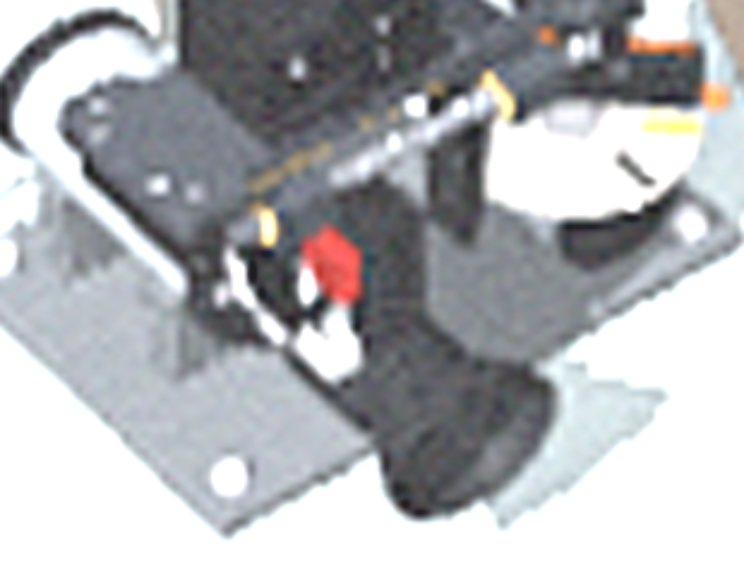

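The projected positions agree with the scene view: the button is predicted at (266,318) and seen at (268,320), and the fingertips line up. I'll close the gripper.

Call:
arm_command(
  targets=[
    [[0,0,0],[0,0,0],255],
    [[0,0,0],[0,0,0],255],
    [[0,0,0],[0,0,0],255],
    [[0,0,0],[0,0,0],255],
    [[0,0,0],[0,0,0],255],
    [[0,0,0],[0,0,0],255],
  ],
)

```text
t: 8.15
eef_pos: [579.9, 69.5, 118.8]
tcp_rot: [3.14, 0.0, -0.175]
ft_force: [-2.1, -6.3, 5.1]
opening: 0.274
```

Opening 26 mm, so the button is fully in. Now I'll pull along tool −x.

Call:
arm_command(
  targets=[
    [[0,0,0],[-0.005,0,0],255],
    [[0,0,0],[-0.015,0,0],255],
    [[0,0,0],[-0.025,0,0],255],
    [[0,0,0],[-0.035,0,0],255],
    [[0,0,0],[-0.045,0,0],255],
    [[0,0,0],[-0.055,0,0],255],
    [[0,0,0],[-0.055,0,0],255],
  ],
)

```text
t: 8.85
eef_pos: [525.8, 79.3, 118.8]
tcp_rot: [3.141, -0.001, -0.175]
ft_force: [4.6, -5.4, -0.8]
opening: 0.268
```

Call:
arm_command(
  targets=[
    [[0,0,0],[-0.01,0,0],255],
    [[0,0,0],[-0.02,0,0],255],
    [[0,0,0],[-0.03,0,0],255],
    [[0,0,0],[-0.04,0,0],255],
    [[0,0,0],[-0.05,0,0],255],
    [[0,0,0],[-0.058,0,0],255],
    [[0,0,0],[-0.062,0,0],255],
    [[0,0,0],[-0.062,0,0],255],
  ],
)

```text
t: 9.65
eef_pos: [466.1, 90.1, 118.9]
tcp_rot: [-3.142, -0.004, -0.175]
ft_force: [8.1, -7.5, -4.4]
opening: 0.271
```

```bash
python3 - <<'E'
from lv import *
P,C=look('w9',(200,512,80,300)); print(env.state()['ft_force'])
p,d=read_camera('scene'); cv2.imwrite('pics/s9.png',cv2.resize(p[120:270,160:310],None,fx=4,fy=4,interpolation=cv2.INTER_CUBIC))
E
```

```text
9.65 [466.1  90.1 118.9] [-3.142 -0.004 -0.175] op 0.271 cam [546.3  77.3 288.3]
lever [ 442.2 -101.8] [496.7  98.1] [ 435.8 -125. ] damper deg 5.253804794678755
[ 6.96108927 -6.32770289 -4.71346131]
```

View pics/w9.png

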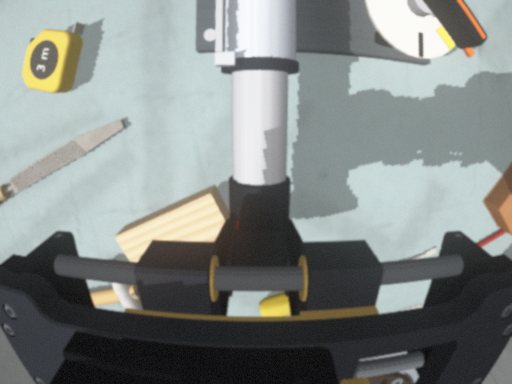

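View pics/s9.png

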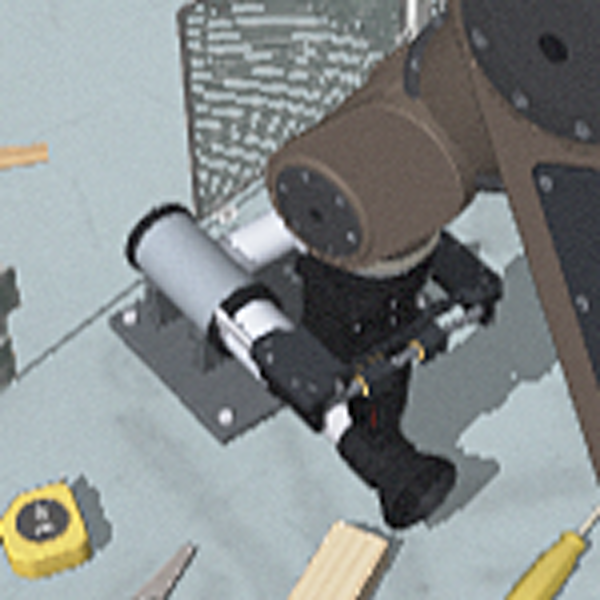

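Both sections are extending, with 115.6 mm of travel so far. I'll continue in small steps until the hard stop shows in the force.

Call:
arm_command(
  targets=[
    [[0,0,0],[-0.002,0,0],255],
    [[0,0,0],[-0.003,0,0],255],
    [[0,0,0],[-0.003,0,0],255],
    [[0,0,0],[-0.003,0,0],255],
  ],
)

```text
t: 10.15
eef_pos: [463.6, 90.5, 118.8]
tcp_rot: [-3.142, -0.004, -0.175]
ft_force: [7.6, -6.3, -4.3]
opening: 0.271
```

Call:
arm_command(
  targets=[
    [[0,0,0],[-0.001,0,0],255],
    [[0,0,0],[-0.002,0,0],255],
    [[0,0,0],[-0.002,0,0],255],
    [[0,0,0],[-0.002,0,0],255],
  ],
)

```text
t: 10.55
eef_pos: [461.8, 90.9, 118.8]
tcp_rot: [-3.141, -0.004, -0.175]
ft_force: [7.4, -6.5, -4.0]
opening: 0.276
```

Call:
arm_command(
  targets=[
    [[0,0,0],[-0.001,0,0],255],
    [[0,0,0],[-0.001,0,0],255],
    [[0,0,0],[-0.001,0,0],255],
  ],
)

```text
t: 10.85
eef_pos: [461.7, 90.9, 118.9]
tcp_rot: [-3.141, -0.006, -0.175]
ft_force: [13.4, -8.0, -7.4]
opening: 0.274
```

```bash
python3 - <<'E'
from lv import *
P,C=look('w10',(0,1,0,1)); print(env.state()['ft_force'])
p,d=read_camera('top'); cv2.imwrite('pics/t10.png',cv2.resize(p[95:275,140:380],None,fx=3.3,fy=3.3,interpolation=cv2.INTER_CUBIC))
E
```

```text
10.85 [461.7  90.9 118.9] [-3.141 -0.006 -0.175] op 0.274 cam [541.5  78.1 288.5]
[12.83339265 -7.63824682 -8.32259062]
```

View pics/t10.png

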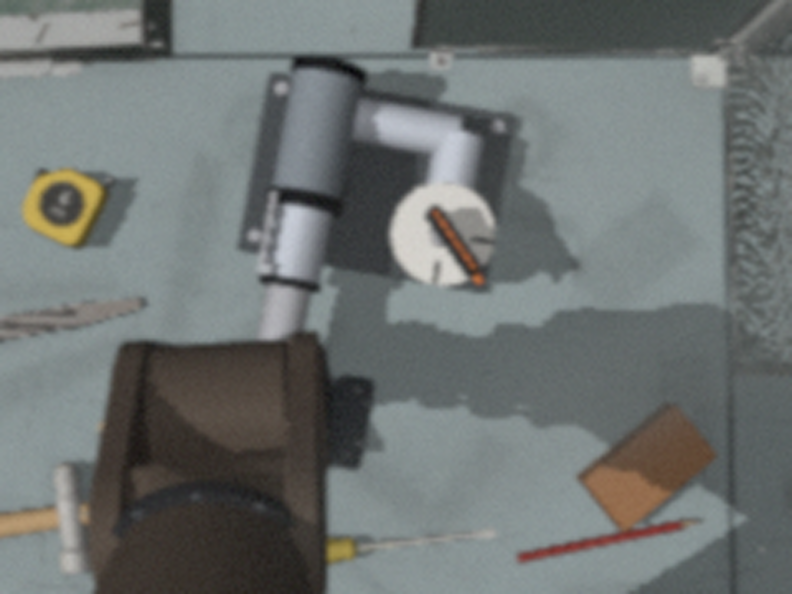

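View pics/w10.png

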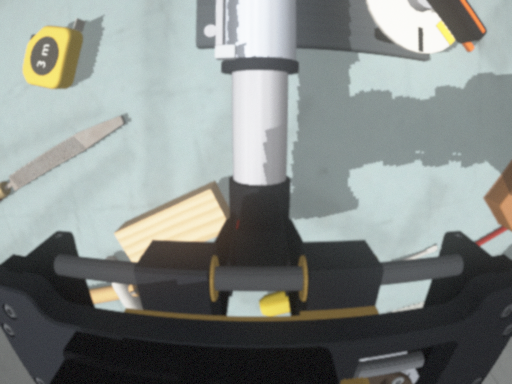

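The hard stop is reached: the pull force rose from 7.4 to 13.4 N and the pose stopped moving at 120 mm. The wrist view shows the grip in the jaws (button at about (237,225)), and the top view shows the lever still at half open. I'll hold briefly and hand in.

Call:
arm_command(
  targets=[
    [[0,0,0],[0,0,0],255],
    [[0,0,0],[0,0,0],255],
    [[0,0,0],[0,0,0],255],
  ],
)

```text
t: 11.25
eef_pos: [461.7, 90.9, 118.9]
tcp_rot: [-3.141, -0.006, -0.175]
ft_force: [11.9, -8.1, -7.5]
opening: 0.273
```

```bash
python3 - <<'E'
from lv import *
s=env.state();print(s['eef_pos'],s['ft_force'],s['opening']); print(env.job_done())
E
```

```text
[461.73440785  90.94292993 118.85578669] [11.89481842 -8.06381163 -7.50234701] 0.27259739784430254
the job is handed in; nothing more can be done
None
```

The dust spout is ready for sanding and I handed the job in at 11.25 s. No verdict is reported.

- **Damper:** I turned the lever to half open and let go. Two wrist-camera measurements afterwards read 45.1°. I didn't measure it again after the pull, but the last views show it still pointing at the yellow mark.
- **Spout:** I pinched the grip so the jaws closed to 26 mm, which means the red button was fully in. I then pulled the spout about 120 mm straight out to its second stop. There the arm stopped moving and the pull along x rose from about 7 N to 12–13 N. It was still holding there at hand-in, jaws at 26 mm.
- **Loose parts:** The offcut, sanding block and tape measure were never approached below about 119 mm and look untouched in the last pictures. I didn't measure their positions.

**Disagreement:** The wrist camera placed points about 2–5 mm away from where the top and scene cameras did. The first wrist pictures were also taken while the arm was still settling, so I repeated them. I used a value between the cameras and corrected the lever pinch by 2 mm after feeling about 20 N of side force.

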